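# Prop an oiled pot lid on stands to drain

### The arm

A 7-joint arm with a two-finger parallel gripper is mounted at the origin on the work surface. World frame = base frame: x ahead of the robot, y to its left, z up, the work surface at z = 0. Lengths are in mm, angles in rad, forces in N, time in s.
With the tool pointing down it reaches from about 425 to 875 mm from the base axis. Payload 8.4 kg.
Tool frame: the origin (TCP) lies between the finger pads; the fingertips stand 11 mm ahead of it and the grasp point (between the pads) lies 8 mm behind it; y points along the fingers, x is the direction in which the jaws open and shut, and the axes are right-handed (so a half turn about y gives the same grasp; the last joint's range is limited). The gripper opens to 87 mm and grips with 3 to 60 N. Pads are 19 mm wide; open, the fingers measure 117 mm over their backs; the gripper's body (75 mm by 190 mm) begins 51 mm behind the grasp point.
Start: joints at [-1.24, 0.333, 0.04, 1.465, -0.013, 1.343, -0.059], TCP at [270.845, 590.852, 211.146] pointing down, gripper open.
Joint ranges: [-2.58, 2.58], [-0.38, 2.09], [-1.3, 1.39], [0.25, 2.4], [-1.5, 4.64], [0.08, 2.09], [-2.65, 2.65]. Speed limits (rad/s): [2.22, 2.22, 2.79, 2.79, 3.14, 3.14, 3.14].

### API

Orientations are given as a unit quaternion [x, y, z, w].
In Python, from rig import robot gives the robot as it stands.
- The arm moves only by the tool apply_moves, never from a script. Its argument "moves" is a list of rows, each a list of 3 entries, a list of its own where there are three numbers: the shift along the tool's x, y, z in units of 30 mm (1.0 is 30 mm), then the turn about the tool's y in units of 6 degrees (1.0 is 6 degrees), then the closure in counts, from 0 (fully open) to 255 (shut). In form: [[[x, y, z], twist, hand], ...]. A call has 1 to 8 rows; each row is the pose to reach, as a shift and turn from the pose commanded when the call began, along the tool's axes at that moment; what a row does not reach only later rows make up. A row lasts 1/12 s, in which the tool goes at most 41.7 mm and 7.16 degrees, less where a joint would pass 70% of its speed; a pose out of reach is approached as far as the arm can. A call with a gripper value outside its range is refused whole. The fingers move at their own pace and stop on an object; "grip_force" is the grip in N (left out, the last holds). Time passes only in rows, so rows that repeat a pose let the fingers close. It gives the time, the measured TCP pose, the force and the opening at its end, in the units of the state.
- robot.sense(): the state, without advancing time (a new reading comes with each control period).
- robot.grab_frame(name): name is "side" or "top" or "wrist"; returns the picture (420x560x3 uint8, blue, green, red); there is no depth.
- robot.camera_model(name): a dict with "vertical_fov" (degrees; the focal length in pixels is half the picture's height over the tangent of half this angle, whatever the lens; pixels are square), "cx", "cy" (the principal point, pixels), "dist_coeffs" ([k1, k2, p1, p2, k3] as OpenCV has them; the pictures are not rectified), "R" (3x3) and "t" (3): a world point X has camera coordinates R X + t. Camera axes: x right, y down, z forward; pixel columns grow to the right and rows downward; lengths in mm; the calibration is good to about 2 mm. A picture is of the moment at which its call begins: read the wrist's pose just before it. camera_model takes no time and is no camera call; for the wrist camera it gives the pose at the moment of the call.
- robot.finish_job(): hands the job in, once; it reports no verdict.
Trained networks look in the newest picture that a camera, given by its name, has taken for a name from the list of things; names that differ only in an ending like _2 or _b are one class to them, and where a whole thing is asked for, a point or a joint stands for the part that bears it (a point fixed in the world has none). Each returns a list of dicts, best first, with "conf" (0 to 1); they miss things now and then, are a little off and sometimes report something else, mostly with a low value. They report only what shows in the picture. A call takes as long as a camera call. They do not tell look-alikes from the thing itself.
- robot.cut_out(camera, name): "mask" (420x560 bool, what is visible of it) and "rect" ([centre column, centre row, width, height] in pixels, round what is visible of it).
- robot.pinpoint(camera, name): "centre" ([column, row] in pixels: a listed point, or the origin of a listed thing).
The state is a dict: "time_s": time; "joint_positions": joint angles; "qd": joint speeds; "joint_efforts": joint torques, N m; "ee_pos": TCP position; "eef_rot": TCP orientation; "force": force on the tool from outside, world axes, zero at the start; "ft_torque": the same for the moment, N m; "gripper_width": finger opening in mm.
Only numpy, scipy, OpenCV 4.12 (cv2) and the standard library are available. Lean on these libraries where they do the work, as an engineer would, in place of code of your own. Each camera call takes 0.05 s, during which the arm holds its last target. There are 200 camera calls.

### The job

Set the oiled wooden pot lid up to drain over the white tray. Stand the three stands upright on the tray's floor in an even triangle, 110 mm from centre to centre and centred in the tray: the tall stand in the middle at the back, away from the pouring lip, and the two low ones in front of it, left and right, nearer the lip. Then lay the lid, handle up, centred over the tray on all three points, so that it slopes towards the lip, and leave the bottle, the tin and the brush where they are.

Things in the scene. Friction and masses are not known exactly. Their poses are not given: they have to be found in the camera images.
- tray: White plastic drip tray, fixed to the bench, 260 x 240 mm over its rim (x, y), 25 mm high; inside 240 x 220 mm, flat floor 4 mm above the bench, walls 4 mm. A pouring lip (57 mm wide spout, reaching 155 mm from the centre) sits in the middle of its -x side, which is the front; +x is the back. Origin: centre of the underside, z up.
- low_a: Low stand: round grey puck on a thin black rubber foot, 50 mm diameter, 22 mm high, with a black cone of 28 mm base diameter on top, narrowing to a 10 mm tip; 32 mm high in all. Loose, about 70 g. The three stands start on the bench in a row that runs away from the robot (along world x), in any order, at least 25 mm apart. The same as low_b; either may go left or right. Origin: centre of the underside, z up.
- low_b: Low stand, the same as low_a. Origin: centre of the underside, z up.
- tall: Tall stand: round base of 64 mm diameter, 12 mm high, a grey column of 38 mm diameter from 12 to 36 mm height, and a black cone (28 mm base, 10 mm tip) on top; 46 mm high in all. Loose, about 120 g. Origin: centre of the underside, z up.
- lid: Wooden pot lid: dark disc 170 mm in diameter, 18 mm thick, flat underneath, with a wooden batten handle across the middle of its top: 130 mm long (along the lid's x), 22 mm wide (along y), from 18 to 48 mm above the underside. Loose, about 0.32 kg, lying handle up on the bench. On the three stands it slopes by about 8 degrees and the middle of its underside is about 41 mm above the bench. Origin: centre of the underside, z up through the handle.
- bottle: White plastic bottle, 64 mm diameter, 150 mm high, standing beside the work; to be left alone. Origin: centre of the underside.
- tin: Metal tin with lid, 83 mm diameter, 44 mm high; to be left alone. Origin: centre of the underside.
- brush: Flat paint brush lying on the bench, 186 mm long (along x), 50 mm wide, 13 mm high; to be left alone. Origin: underside, near the middle of its length.
There are look-alikes about, which are no part of the job. Leave any orange, turquoise or yellow look-alike of the low_b alone.

How it is judged:
By the outcome, as a careful person would: the job done as asked, in the order asked, and still so for the second after the job is handed in, with the robot touching nothing.
It also fails if it takes over 120 s, if anything falls off the work surface, if the arm or the gripper's body presses on something with over 40 N, if the wrist force passes 120 N, or if a joint passes its speed limit or range.

## Working session

There is one attempt and no reset: what is moved stays moved. The work goes in short steps, Python scripts to look and compute and a tool call to move; the robot and the scene stay as the last step left them, time stands still between calls to the robot, and variables do not carry over. Pictures are saved under pics/ and viewed, about 12 in all and at most 16, crops included, and the job is handed in when it is done.

Besides the shell and the picture viewer there is one more tool, called after "Emit:" by a JSON object that holds its "method" and its "body". apply_moves: Moves the arm, as the interface text tells. Its arguments: {"type":"object","properties":{"moves":{"type":"array"},"grip_force":{"type":"number"}},"required":["moves"]}

```bash
ls; mkdir -p pics
cat > h.py <<'E'
import numpy as np,cv2
from rig import robot
def K(m):
    f=210/np.tan(np.radians(m["vertical_fov"])/2)
    return np.array([[f,0,m["cx"]],[0,f,m["cy"]],[0,0,1.]])
def ray(m,p):
    u=cv2.undistortPoints(np.array([[p]],float),K(m),np.array(m["dist_coeffs"],float))[0,0]
    R=np.array(m["R"]);t=np.array(m["t"])
    return -R.T@t, R.T@np.array([u[0],u[1],1])
def onz(m,p,z):
    o,d=ray(m,p); return o+d*(z-o[2])/d[2]
def proj(m,X):
    R=np.array(m["R"],float);t=np.array(m["t"],float)
    return cv2.projectPoints(np.array(X,float).reshape(-1,1,3),cv2.Rodrigues(R)[0],t,K(m),np.array(m["dist_coeffs"],float))[0][:,0]
E
python3 - <<'E'
from h import *
s=robot.sense();print({k:np.round(v,3) for k,v in s.items()})
for c in("top","side"):
    im=robot.grab_frame(c);m=robot.camera_model(c);cv2.imwrite(f"pics/{c}0.png",im)
    print(c,m["vertical_fov"],np.round(-np.array(m["R"]).T@m["t"]),np.round(m["dist_coeffs"],3))
    for n in("tray","low_a","tall","lid","bottle","tin","brush"):
        for r in robot.pinpoint(c,n)[:5]: print(n,np.round(r["centre"]),round(r["conf"],2),np.round(onz(m,r["centre"],0)))
E
```

```text
pics
{'time_s': np.float64(0.0), 'joint_positions': array([-1.24 ,  0.334,  0.04 ,  1.466, -0.013,  1.343, -0.058]), 'qd': array([ 0.001,  0.   , -0.   , -0.   , -0.001,  0.003,  0.001]), 'joint_efforts': array([ 0.0000e+00, -6.5638e+01,  1.3350e+00, -4.0379e+01, -6.0000e-02,
        4.5000e-02,  0.0000e+00]), 'ee_pos': array([270.666, 590.432, 210.266]), 'eef_rot': array([ 0.595,  0.381, -0.382, -0.595]), 'force': array([ 0.157, -1.168,  0.862]), 'ft_torque': array([-0.029, -0.002, -0.032]), 'gripper_width': np.float64(86.831)}
top 55.81729191996866 [ 466.  110. 1006.] [-0.104  0.     0.     0.     0.   ]
tray [424. 204.] 0.95 [ 532. -252.    0.]
low_a [325. 238.] 0.82 [444.   4.   0.]
low_a [281. 261.] 0.82 [385. 116.   0.]
low_a [326. 199.] 0.75 [542.   1.   0.]
low_a [338. 277.] 0.6 [347. -29.   0.]
low_a [382. 285.] 0.57 [ 327. -141.    0.]
tall [328. 154.] 0.83 [660.  -3.   0.]
lid [231. 193.] 0.91 [556. 245.   0.]
lid [328. 236.] 0.34 [448.  -3.   0.]
bottle [140. 192.] 0.84 [558. 483.   0.]
tin [295. 113.] 0.67 [768.  81.   0.]
brush [366. 109.] 0.98 [ 780. -105.    0.]
side 56.181660354678655 [ 384. -567.  672.] [-0.048  0.     0.     0.     0.   ]
tray [309. 372.] 0.67 [ 528. -248.    0.]
low_a [242. 274.] 0.96 [451.   4.   0.]
low_a [188. 342.] 0.76 [ 324. -137.    0.]
low_a [286. 269.] 0.75 [551.  -4.   0.]
low_a [192. 297.] 0.73 [339. -33.   0.]
low_a [206. 246.] 0.72 [384. 110.   0.]
tall [336. 260.] 0.56 [670.  -5.   0.]
lid [266. 200.] 0.97 [562. 249.   0.]
bottle [254. 154.] 0.81 [576. 479.   0.]
tin [362. 227.] 0.89 [773.  87.   0.]
brush [398. 286.] 0.93 [ 775. -108.    0.]
```

Run:
```python
import cv2
a=cv2.imread("pics/top0.png");cv2.imwrite("pics/v1.png",cv2.resize(a[80:350,110:470],(800,600),interpolation=cv2.INTER_CUBIC))
```

```text
(no output)
```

View pics/v1.png

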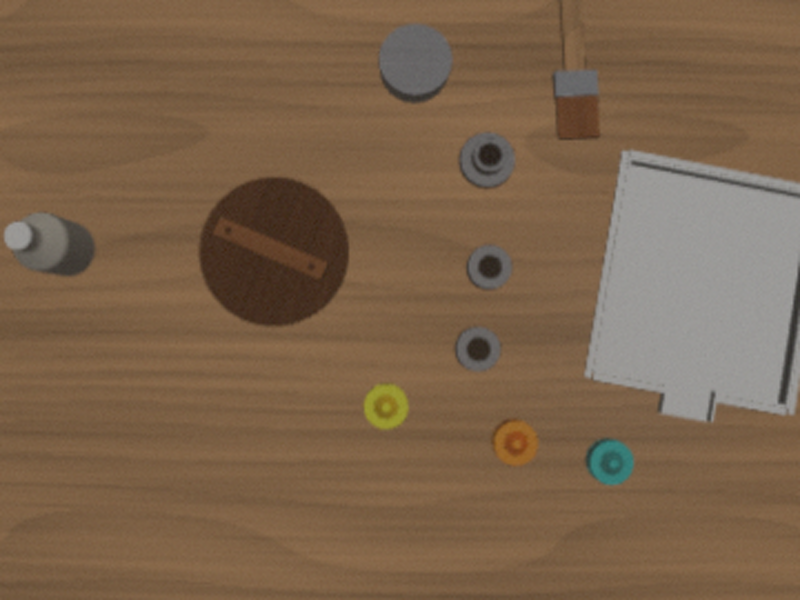

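View pics/side0.png

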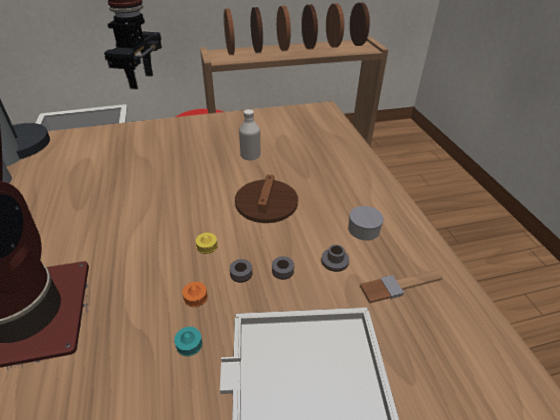

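The picture shows three grey stands in a row along x: lows at (325,238) and (326,199), tall at (328,154). The yellow, orange and turquoise look-alikes are at (281,261), (338,277) and (382,285). The lid is at (231,193), with its handle turned. The tray at (424,204) is slightly rotated, lip at the bottom, towards -x.

Candidates for low: 2 grey (wanted), yellow, orange and turquoise (not wanted). Next I'll fit the silhouettes.

```bash
cat >> h.py <<'E'
from scipy.optimize import minimize
def cyl(r,z0,z1,r1=None,c=(0,0)):
    a=np.linspace(0,2*np.pi,48,endpoint=False);r1=r if r1 is None else r1
    return np.vstack([np.c_[c[0]+q*np.cos(a),c[1]+q*np.sin(a),0*a+z] for q,z in((r,z0),(r1,z1))])
def box(x0,x1,y0,y1,z0,z1): return np.array([[x,y,z] for x in(x0,x1) for y in(y0,y1) for z in(z0,z1)],float)
LOW=[cyl(25,0,22),cyl(14,22,32,5)]
TALL=[cyl(32,0,12),cyl(19,12,36),cyl(14,36,46,5)]
LID=[cyl(85,0,18),box(-65,65,-11,11,18,48)]
TRAY=[box(-130,130,-120,120,0,25),box(-155,-120,-28.5,28.5,10,22)]
def sil(m,parts,p):
    S=4;im=np.zeros((420*S,560*S),np.uint8);c,s=np.cos(p[2]),np.sin(p[2])
    for P in parts:
        X=P@np.array([[c,s,0],[-s,c,0],[0,0,1]])+[p[0],p[1],p[3] if len(p)>3 else 0]
        h=cv2.convexHull(((proj(m,X)+.5)*S).astype(np.float32))
        cv2.fillConvexPoly(im,np.round(h).astype(np.int32),255)
    return cv2.resize(im,(560,420),interpolation=cv2.INTER_AREA)/255.
def fit(m,mask,parts,p0,yaw=False):
    M=mask.astype(float)
    def f(q):
        p=[q[0],q[1],q[2]/100 if yaw else p0[2],*p0[3:]];a=sil(m,parts,p)
        return 1-np.minimum(a,M).sum()/np.maximum(a,M).sum()
    x0=np.array([p0[0],p0[1]]+([p0[2]*100] if yaw else []))
    n=len(x0);simp=np.vstack([x0]+[x0+8*np.eye(n)[i] for i in range(n)])
    r=minimize(f,x0,method="Nelder-Mead",options=dict(initial_simplex=simp,xatol=.1,fatol=1e-4,maxiter=150))
    return r.x,1-r.fun
def best(c,name,near):
    m=robot.camera_model(c)
    L=robot.cut_out(c,name); 
    return min(L,key=lambda r:np.linalg.norm(onz(m,r["rect"][:2],10)[:2]-near)) if L else None
E
python3 - <<'E'
from h import *
for n,P,p0,y in(("tray",TRAY,(530,-250,-.14),1),("lid",LID,(557,247,-1.9),1),("low_a",LOW,(448,4,0),0),("low_b",LOW,(546,-2,0),0),("tall",TALL,(665,-4,0),0)):
    for c in("top","side"):
        b=best(c,n,p0[:2]); 
        if b is None: print(n,c,None);continue
        print(n,c,round(b["conf"],2),np.round(b["rect"]),*fit(robot.camera_model(c),b["mask"],P,p0,y))
m=robot.camera_model("top")
im=cv2.imread("pics/top0.png")
for n,p in((LID,(231,193)),): pass
E
```

```text
tray top 0.8 [428. 209. 108. 124.] [ 524.63925091 -255.89530404  -18.96761672] 0.9771826937940484
tray side 0.81 [310. 363. 178. 114.] [ 526.12071557 -253.34423381  -17.90963925] 0.9866692054685235
lid top 0.93 [234. 192.  71.  70.] [ 556.51192442  238.06773767 -177.87969867] 0.9644093167553428
lid side 0.89 [266. 197.  61.  49.] [ 559.86447941  242.09448652 -192.18654586] 0.9342619098767838
low_a top 0.77 [323. 238.  13.  20.] [448.43933105   7.105896  ] 0.824955647545831
low_a side 0.97 [242. 271.  22.  26.] [450.38922616   6.53197391] 0.9593364553789329
low_b top 0.89 [330. 202.  22.  24.] [537.80052233  -6.39853191] 0.9514383623410587
low_b side 0.96 [283. 268.  22.  29.] [542.68259463  -6.14727016] 0.9583984801869505
tall top 0.73 [329. 154.  24.  21.] [662.4140625  -4.296875 ] 0.8481879620810088
tall side 0.67 [338. 256.  33.  27.] [666.63329315  -5.70741272] 0.9295130481571158
```

Run:
```python
from h import *
for c in("top","side"):
    im=cv2.imread(f"pics/{c}0.png");m=robot.camera_model(c)
    hsv=cv2.cvtColor(im,cv2.COLOR_BGR2HSV)
    d=im[...,2].astype(int)-im[...,0]
    grey=(d<22)
    dark=(im.max(2)<88)
    b=im[...,2].astype(int)
    for n,P,p0,y,seg in(("tray",TRAY,(526,-254,-.185),1,grey),("lid",LID,(558,241,-1.9),1,None),("low1",LOW,(449,6,0),0,grey|dark),("low2",LOW,(541,-5,0),0,grey|dark),("tall",TALL,(665,-5,0),0,grey|dark)):
        roi=cv2.dilate((sil(m,P,p0)>.3).astype(np.uint8),np.ones((13,13)))>0
        if n=="lid": seg=(b<92)|((hsv[...,1]>0)&(cv2.erode((sil(m,P,p0)>.5).astype(np.uint8),np.ones((9,9)))>0))
        M=(seg&roi).astype(np.uint8)
        M=cv2.morphologyEx(M,cv2.MORPH_CLOSE,np.ones((3,3)))
        k,l,st,_=cv2.connectedComponentsWithStats(M);M=l==1+np.argmax(st[1:,4])
        x,q=fit(m,M,P,p0,y);print(n,c,np.round(x,1),round(q,3))
```

```text
tray top [ 524.  -256.6  -18. ] 0.98
lid top [ 557.1  238.1 -181.5] 0.976
low1 top [448.5   8. ] 0.919
low2 top [540.5  -5.6] 0.914
tall top [663.9  -3.8] 0.914
tray side [ 526.3 -253.5  -17.7] 0.989
lid side [ 559.4  240.6 -179.6] 0.913
low1 side [449.1   7.1] 0.929
low2 side [541.2  -6.1] 0.925
tall side [665.1  -4.8] 0.929
```

```bash
cat >> h.py <<'E'
from scipy.spatial.transform import Rotation as Ro
def goto(x,y,z,yaw=None):
    "shift units + twist units from the measured pose; yaw = world angle of the tool's x (jaw) axis, mod pi"
    s=robot.sense();R=Ro.from_quat(s["eef_rot"]).as_matrix()
    d=R.T@(np.array([x,y,z])-s["ee_pos"])/30
    cy=np.arctan2(R[1,0],R[0,0]);tw=0
    if yaw is not None:
        e=(yaw-cy+np.pi/2)%np.pi-np.pi/2
        tw=-e/np.radians(6)   # tool y points down
    print("t",round(s["time_s"],2),"ee",np.round(s["ee_pos"],1),"jaw",round(cy,3),"w",round(float(s["gripper_width"]),1),"F",np.round(s["force"],1),"q7",round(s["joint_positions"][6],2),"down",np.round(R[:,1],3))
    print("shift",np.round(d,2),"twist",round(tw,2))
E
python3 - <<'E'
from h import *
goto(449,7,150,np.pi/2)
m=robot.camera_model("wrist");R=Ro.from_quat(robot.sense()["eef_rot"]).as_matrix()
print(m["vertical_fov"],(R.T@(-np.array(m["R"]).T@m["t"]-robot.sense()["ee_pos"])),np.round(R.T@np.array(m["R"]).T,2),np.round(R,3))
E
```

```text
t 1.3 ee [270.9 590.8 211.2] jaw 1.141 w 86.9 F [ 0.4 -0.  -0.2] q7 -0.06 down [ 0.  0. -1.]
shift [-15.22   2.04 -13.51] twist -4.11
71.24979632245683 [   0.51561712 -173.61839258   70.18397913] [[ 1.    0.    0.  ]
 [-0.   -0.26  0.97]
 [ 0.   -0.97 -0.26]] [[ 0.417  0.    -0.909]
 [ 0.909  0.     0.417]
 [ 0.    -1.     0.   ]]
```

Emit:
{"method": "apply_moves", "body": {"moves": [[[-15.2,1,-13.5],-4.1,0],[[-15.2,1,-13.5],-4.1,0],[[-15.2,1,-13.5],-4.1,0],[[-15.2,1,-13.5],-4.1,0],[[-15.2,1,-13.5],-4.1,0],[[-15.2,1,-13.5],-4.1,0],[[-15.2,1,-13.5],-4.1,0],[[-15.2,1,-13.5],-4.1,0]], "grip_force": 15}}

```text
time_s: 1.97
ee_pos: [368.3, 270.5, 194.9]
eef_rot: [-0.5, -0.5, 0.5, 0.5]
force: [0.7, -0.0, 0.5]
gripper_width: 87.6
```

Run:
```python
from h import *
goto(449,7,150,np.pi/2)
```

```text
t 1.97 ee [368.3 270.5 194.9] jaw 1.57 w 87.6 F [ 0.7 -0.   0.5] q7 0.83 down [ 0.     0.001 -1.   ]
shift [-8.78  1.49 -2.69] twist -0.0
```

Emit:
{"method": "apply_moves", "body": {"moves": [[[-8.7,1.4,-2.6],0,0],[[-8.7,1.4,-2.6],0,0],[[-8.7,1.4,-2.6],0,0],[[-8.7,1.4,-2.6],0,0],[[-8.7,1.4,-2.6],0,0],[[-8.7,1.4,-2.6],0,0],[[-8.7,1.4,-2.6],0,0],[[-8.7,1.4,-2.6],0,0]]}}

```text
time_s: 2.63
ee_pos: [446.6, 5.7, 152.5]
eef_rot: [0.502, 0.498, -0.498, -0.502]
force: [0.9, 0.5, -0.1]
gripper_width: 86.9
```

Run:
```python
from h import *
goto(449,7,14,np.pi/2)
im=robot.grab_frame("wrist");cv2.imwrite("pics/w1.png",im);m=robot.camera_model("wrist")
for p in((449,7.3),(541,-5.8),(664.5,-4.5)):print(np.round(proj(m,[(*p,0),(*p,32)]),0).tolist())
```

```text
t 2.63 ee [446.6   5.7 152.5] jaw 1.563 w 86.9 F [ 0.9  0.5 -0.1] q7 1.42 down [ 0.    -0.001 -1.   ]
shift [ 0.05  4.62 -0.08] twist -0.07
[[275.0, 194.0], [275.0, 201.0]]
[[265.0, 268.0], [264.0, 281.0]]
[[268.0, 350.0], [267.0, 369.0]]
```

View pics/w1.png

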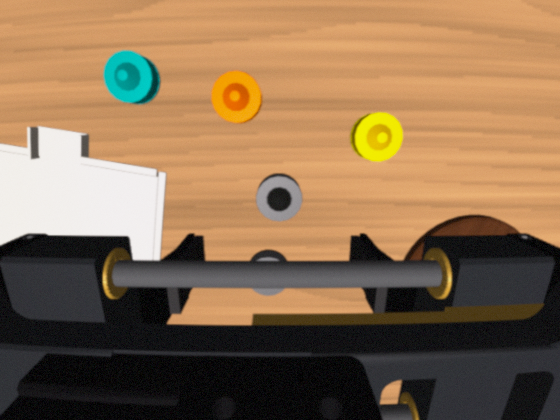

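The wrist view confirms a grey low stand at (279,197), upright with a black cone. The orange (237,97), yellow (378,136) and turquoise (131,76) look-alikes are clearly elsewhere.

Run:
```python
from h import *
m=robot.camera_model("wrist");im=cv2.imread("pics/w1.png")
hsv=cv2.cvtColor(im,cv2.COLOR_BGR2HSV)
M=((hsv[...,1]<60)|(hsv[...,2]<60)).astype(np.uint8);M[:165]=0;M[228:]=0;M[:,:240]=0;M[:,320:]=0
k,l,st,_=cv2.connectedComponentsWithStats(M);M=l==1+np.argmax(st[1:,4]);print(st)
print(fit(m,M,LOW,(449,8,0)))
cv2.imwrite("pics/c1.png",cv2.resize(im[40:240,200:440],(720,600)))
```

```text
[[     0      0    560    420 233538]
 [   256    175     46     46   1662]]
(array([449.59625244,  10.57180786]), np.float64(0.9249383891014741))
```

View pics/c1.png

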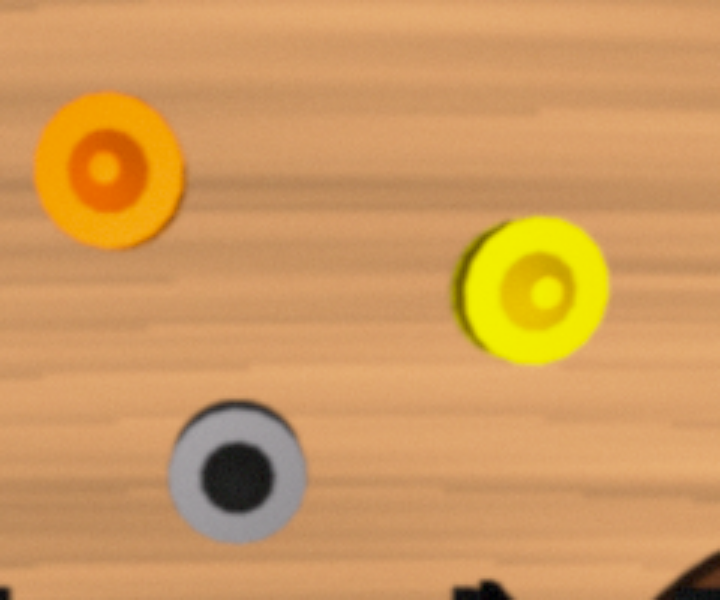

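The crop shows a grey low stand at (238,475), upright with its cone on top. The fitted position is (449.3, 8.5). Descending.

Emit:
{"method": "apply_moves", "body": {"moves": [[[0.08,1.3,-0.08],0,0],[[0.08,2.6,-0.08],0,0],[[0.08,3.6,-0.08],0,0],[[0.08,4.2,-0.08],0,0],[[0.08,4.6,-0.08],0,0],[[0.08,4.6,-0.08],0,0],[[0.08,4.6,-0.08],0,0]]}}

```text
time_s: 3.27
ee_pos: [448.1, 14.5, 14.8]
eef_rot: [-0.5, -0.5, 0.5, 0.5]
force: [0.3, 1.0, 1.1]
gripper_width: 87.1
```

Run:
```python
from h import *
goto(449.3,8.3,14,np.pi/2)
```

```text
t 3.27 ee [448.1  14.5  14.8] jaw 1.571 w 87.1 F [0.3 1.  1.1] q7 1.53 down [-0.001 -0.    -1.   ]
shift [-0.21  0.03 -0.04] twist 0.01
```

Emit:
{"method": "apply_moves", "body": {"moves": [[[-0.2,0.03,-0.04],0,0],[[-0.2,0.03,-0.04],0,0],[[-0.2,0.03,-0.04],0,180],[[-0.2,0.03,-0.04],0,180],[[-0.2,0.03,-0.04],0,180],[[-0.2,0.03,-0.04],0,180],[[-0.2,0.03,-0.04],0,180],[[-0.2,0.03,-0.04],0,180]]}}

```text
time_s: 3.93
ee_pos: [449.6, 7.9, 13.9]
eef_rot: [-0.5, -0.5, 0.5, 0.5]
force: [-0.2, 0.8, -0.3]
gripper_width: 55.2
```

Run:
```python
from h import *
goto(449.3,8.3,14,np.pi/2)
```

```text
t 3.93 ee [449.6   7.9  13.9] jaw 1.57 w 55.2 F [-0.2  0.8 -0.3] q7 1.55 down [ 0.  0. -1.]
shift [ 0.01 -0.    0.01] twist -0.0
```

Still closing; wait, then lift.

Emit:
{"method": "apply_moves", "body": {"moves": [[[0,0,0],0,180],[[0,0,0],0,180],[[0,0,0],0,180],[[0,0,0],0,180],[[0,-1,0],0,180],[[0,-2.3,0],0,180],[[0,-2.7,0],0,180],[[0,-2.7,0],0,180]]}}

```text
time_s: 4.6
ee_pos: [451.9, 8.1, 98.2]
eef_rot: [0.501, 0.502, -0.498, -0.499]
force: [-0.0, 0.3, 0.3]
gripper_width: 26.1
```

Run:
```python
from h import *
goto(503.5,-195.3,95,-.178)
goto(484,-303.5,95,-.178)
```

```text
t 4.6 ee [451.9   8.1  98.2] jaw 1.57 w 26.1 F [-0.   0.3  0.3] q7 1.46 down [ 0.005  0.002 -1.   ]
shift [-6.78  0.1  -1.72] twist -13.31
t 4.6 ee [451.9   8.1  98.2] jaw 1.57 w 26.1 F [-0.   0.3  0.3] q7 1.46 down [ 0.005  0.002 -1.   ]
shift [-10.39   0.09  -1.08] twist -13.31
```

Run:
```python
from h import *
a=robot.grab_frame("wrist");b=robot.grab_frame("side")
cv2.imwrite("pics/v4.png",np.hstack([cv2.resize(a[120:420,140:420],(400,429)),cv2.resize(b[190:350,170:370],(400,429))[:, :400]]))
```

```text
(no output)
```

View pics/v4.png

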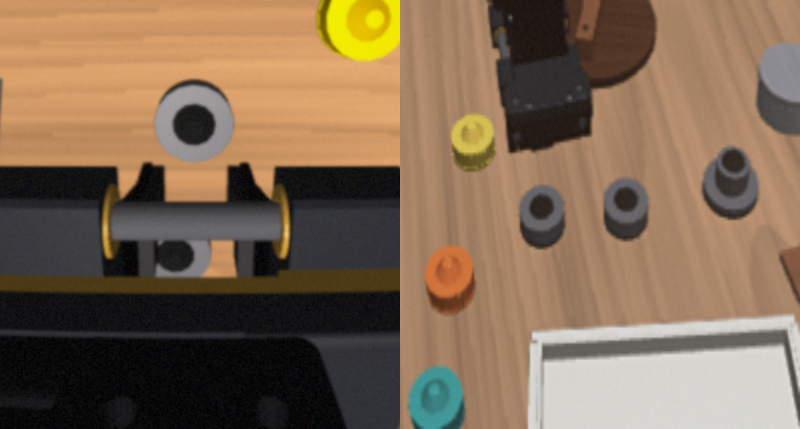

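The stand is unmoved and the fingers closed without it (wrist crop (195,120)). The grip was lost at the lift, so I'll retry with more force and check the width before lifting.

Emit:
{"method": "apply_moves", "body": {"moves": [[[0,0,0],0,0],[[0,0,0],0,0],[[0,0,0],0,0],[[0,0,0],0,0],[[0,0,0],0,0],[[0,0,0],0,0],[[0,0,0],0,0],[[0,0,0],0,0]], "grip_force": 30}}

```text
time_s: 5.37
ee_pos: [449.6, 7.8, 94.8]
eef_rot: [-0.5, -0.5, 0.5, 0.5]
force: [-0.1, 0.7, -0.0]
gripper_width: 71.0
```

Emit:
{"method": "apply_moves", "body": {"moves": [[[0,0,0],0,0],[[0,0,0],0,0],[[0,0,0],0,0],[[0,0,0],0,0]]}}

```text
time_s: 5.7
ee_pos: [449.6, 7.8, 94.9]
eef_rot: [0.5, 0.5, -0.5, -0.5]
force: [0.0, 0.7, 0.1]
gripper_width: 86.2
```

Run:
```python
from h import *
goto(449.3,8.3,13,np.pi/2)
im=robot.grab_frame("wrist");m=robot.camera_model("wrist")
hsv=cv2.cvtColor(im,cv2.COLOR_BGR2HSV)
M=((hsv[...,1]<60)|(hsv[...,2]<60)).astype(np.uint8);M[:165]=0;M[233:]=0;M[:,:240]=0;M[:,320:]=0
k,l,st,_=cv2.connectedComponentsWithStats(M);M=l==1+np.argmax(st[1:,4]);print(st)
print(fit(m,M,LOW,(449,8,0)))
```

```text
t 5.7 ee [449.6   7.8  94.9] jaw 1.57 w 86.2 F [0.  0.7 0.1] q7 1.47 down [ 0.  0. -1.]
shift [0.02 2.73 0.01] twist -0.01
[[     0      0    560    420 232822]
 [   248    181     56     52   2378]]
(array([450.00399064,   7.65586588]), np.float64(0.8916062730887787))
```

Emit:
{"method": "apply_moves", "body": {"moves": [[[0,1.2,0],0,0],[[0,2.2,0],0,0],[[0,2.73,0],0,0],[[0,2.73,0],0,255],[[0,2.73,0],0,255],[[0,2.73,0],0,255],[[0,2.73,0],0,255],[[0,2.73,0],0,255]]}}

```text
time_s: 6.42
ee_pos: [450.6, 8.1, 14.2]
eef_rot: [0.5, 0.501, -0.499, -0.5]
force: [-0.0, 0.1, 0.2]
gripper_width: 61.3
```

Emit:
{"method": "apply_moves", "body": {"moves": [[[0,0,0],0,255],[[0,0,0],0,255],[[0,0,0],0,255],[[0,0,0],0,255],[[0,0,0],0,255],[[0,0,0],0,255]]}}

```text
time_s: 6.92
ee_pos: [449.6, 7.8, 13.0]
eef_rot: [0.5, 0.5, -0.5, -0.5]
force: [0.2, -0.3, 0.6]
gripper_width: 21.4
```

Run:
```python
from h import *
a=robot.grab_frame("wrist");b=robot.grab_frame("side")
m=robot.camera_model("wrist");s=robot.sense()["ee_pos"];print(proj(m,[s,s-[0,0,11],[450,8,0]]),proj(robot.camera_model("side"),[s,[450,8,0]]))
cv2.imwrite("pics/v5.png",np.hstack([cv2.resize(a[120:420,140:420],(400,429)),cv2.resize(b[190:350,170:370],(400,429))[:, :400]]))
```

```text
[[276.18222746 242.35668885]
 [276.20702052 236.19377007]
 [276.54663669 235.72272513]] [[240.29153014 269.29271514]
 [240.76754527 273.07354116]]
```

View pics/v5.png

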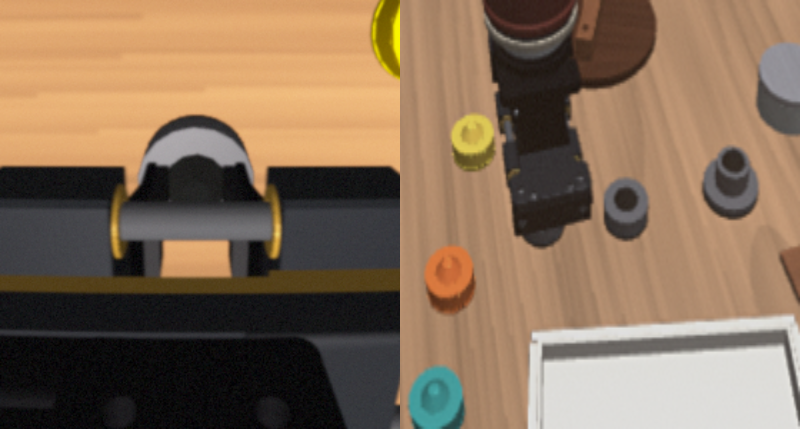

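The fingers closed on the cone at 21 mm, not on the puck, so the tips seem higher than computed. I'll open, raise and check the true height against known features (PnP).

Emit:
{"method": "apply_moves", "body": {"moves": [[[0,0,0],0,0],[[0,0,0],0,0],[[0,0,0],0,0],[[0,0,0],0,0],[[0,-1.2,0],0,0],[[0,-2.5,0],0,0],[[0,-3.7,0],0,0],[[0,-4.5,0],0,0]]}}

```text
time_s: 7.68
ee_pos: [450.4, 7.6, 151.2]
eef_rot: [0.501, 0.501, -0.499, -0.5]
force: [0.4, -0.2, 0.0]
gripper_width: 64.9
```

Emit:
{"method": "apply_moves", "body": {"moves": [[[0,0,0],0,0],[[0,0,0],0,0],[[0,0,0],0,0],[[0,0,0],0,0]]}}

```text
time_s: 8.02
ee_pos: [448.6, 7.7, 146.7]
eef_rot: [-0.5, -0.499, 0.501, 0.5]
force: [-0.5, 0.0, 0.3]
gripper_width: 85.2
```

Run:
```python
from h import *
goto(449.3,8.3,13,np.pi/2)
W=robot.camera_model("wrist");iw=robot.grab_frame("wrist");T=robot.camera_model("top");it=robot.grab_frame("top");S=robot.camera_model("side");iS=robot.grab_frame("side")
cv2.imwrite("pics/w2.png",iw)
def blob(im,h0,h1):
    h=cv2.cvtColor(im,cv2.COLOR_BGR2HSV);M=cv2.inRange(h,(h0,130,60),(h1,255,255));k,l,st,c=cv2.connectedComponentsWithStats(M);i=1+np.argmax(st[1:,4]);return l==i,c[i],st[i]
P=[];Q=[]
for n,a,b,p0 in(("orange",6,14,(342,-32)),("yellow",25,33,(385,112)),("turq",80,95,(326,-139))):
    r=[]
    for m,im in((T,it),(S,iS),(W,iw)):
        M,c,st=blob(im,a,b);x,q=fit(m,M,LOW,(*p0,0));r.append(np.round([*x,q],2).tolist()+[int(st[4])])
    print(n,r)
# height test: fit wrist camera shift using look-alike silhouettes
ms=[(blob(iw,a,b)[0].astype(float)) for a,b in((6,14),(25,33),(80,95))]
def f(v):
    m=dict(W);Rm=np.array(W["R"]);c=-Rm.T@np.array(W["t"])+v[:3];m["t"]=-Rm@c;tot=0
    for M,p in zip(ms,pos):
        a=sil(m,LOW,(*p,0));tot+=1-np.minimum(a,M).sum()/np.maximum(a,M).sum()
    return tot
pos=[]
for a,b,p0 in((6,14,(342,-32)),(25,33,(385,112)),(80,95,(326,-139))):
    pos.append(np.mean([fit(m,blob(im,a,b)[0],LOW,(*p0,0))[0] for m,im in((T,it),(S,iS))],0))
r=minimize(f,[0,0,0],method="Nelder-Mead",options=dict(initial_simplex=[[0,0,0],[8,0,0],[0,8,0],[0,0,15]],xatol=.2,fatol=1e-4));print("camera shift",r.x,f([0,0,0]),r.fun)
```

```text
t 8.02 ee [448.6   7.7 146.7] jaw 1.57 w 85.2 F [-0.5  0.   0.3] q7 1.43 down [-0.002 -0.001 -1.   ]
shift [ 0.02  4.46 -0.03] twist -0.0
orange [[342.0, -32.0, 0.0, 2745], [342.0, -32.0, 0.0, 886], [314.53, -0.61, 0.03, 28015]]
yellow [[383.56, 109.76, 0.7, 240], [385.34, 126.5, 0.44, 169], [385.17, 109.73, 0.89, 1952]]Traceback (most recent call last):
  File "<stdin>", line 11, in <module>
  File "<stdin>", line 6, in blob
    return _wrapfunc(a, 'argmax', axis=axis, out=out, **kwds)
    return bound(*args, **kwds)
ValueError: attempt to get argmax of an empty sequence
```

Run:
```python
from h import *
W=robot.camera_model("wrist");iw=cv2.imread("pics/w2.png");T=robot.camera_model("top");it=cv2.imread("pics/top0.png");S=robot.camera_model("side");iS=cv2.imread("pics/side0.png")
def blob(m,im,a,b,p0,pad):
    h=cv2.cvtColor(im,cv2.COLOR_BGR2HSV);M=cv2.inRange(h,(a,185,60),(b,255,255))
    roi=cv2.dilate((sil(m,LOW,(*p0,0))>.3).astype(np.uint8),np.ones((pad,pad)))
    M=cv2.morphologyEx(M*roi,cv2.MORPH_CLOSE,np.ones((5,5)))
    k,l,st,c=cv2.connectedComponentsWithStats(M);return l==1+np.argmax(st[1:,4])
pos=[];ms=[]
for n,a,b,p0 in(("orange",5,18,(342,-32)),("yellow",22,35,(385,112)),("turq",78,100,(326,-139))):
    r=[fit(m,blob(m,im,a,b,p0,d),LOW,(*p0,0)) for m,im,d in((T,it,9),(S,iS,9))]
    M=blob(W,iw,a,b,p0,31);w=fit(W,M,LOW,(*p0,0));ms.append(M.astype(float));pos.append((r[0][0]+r[1][0])/2)
    print(n,np.round(r[0][0],1),round(r[0][1],2),np.round(r[1][0],1),round(r[1][1],2),"wrist",np.round(w[0],1),round(w[1],2),M.sum())
def f(v):
    m=dict(W);Rm=np.array(W["R"]);m["t"]=-Rm@(-Rm.T@np.array(W["t"])+v);tot=0
    for M,p in zip(ms,pos):
        a=sil(m,LOW,(*p,0));tot+=1-np.minimum(a,M).sum()/np.maximum(a,M).sum()
    return tot
r=minimize(f,[0,0,0],method="Nelder-Mead",options=dict(initial_simplex=[[0,0,0],[8,0,0],[0,8,0],[0,0,15]],xatol=.2,fatol=1e-4));print("shift",r.x,f(np.zeros(3)),r.fun)
```

```text
orange [346.1 -35.6] 0.64 [346.4 -32.8] 0.54 wrist [355.1 -29.5] 0.28 613Traceback (most recent call last):
  File "<stdin>", line 10, in <module>
  File "<stdin>", line 7, in blob
    return _wrapfunc(a, 'argmax', axis=axis, out=out, **kwds)
    return bound(*args, **kwds)
ValueError: attempt to get argmax of an empty sequence
```

Wrist scale matches on yellow, so the arm pose is right to about 5 mm. I'll find the tip height by feel instead: go down over the stand open, then creep while watching the force.

Emit:
{"method": "apply_moves", "body": {"moves": [[[0,1.3,0],0,0],[[0,2.6,0],0,0],[[0,3.7,0],0,0],[[0,4.4,0],0,0],[[0,4.45,0],0,0],[[0,4.45,0],0,0],[[0,4.5,0],0,0],[[0,4.55,0],0,0]]}}

```text
time_s: 8.83
ee_pos: [450.9, 8.0, 12.9]
eef_rot: [0.501, 0.501, -0.499, -0.5]
force: [0.3, 0.2, -0.1]
gripper_width: 86.8
```

Emit:
{"method": "apply_moves", "body": {"moves": [[[0,0.05,0],0,0],[[0,0.1,0],0,0],[[0,0.13,0],0,0],[[0,0.13,0],0,0]]}}

```text
time_s: 9.17
ee_pos: [449.7, 7.9, 7.8]
eef_rot: [0.5, 0.5, -0.5, -0.5]
force: [-0.3, -0.5, -0.1]
gripper_width: 87.0
```

Run:
```python
from h import *
goto(449.3,8.3,5,np.pi/2)
a=robot.grab_frame("wrist");b=robot.grab_frame("side")
cv2.imwrite("pics/v6.png",np.hstack([cv2.resize(a[120:420,140:420],(400,429)),cv2.resize(b[180:300,180:300],(400,429),interpolation=cv2.INTER_CUBIC)]))
```

```text
t 9.17 ee [449.7   7.9   7.8] jaw 1.57 w 87.0 F [-0.3 -0.5 -0.1] q7 1.57 down [ 0.  0. -1.]
shift [0.01 0.09 0.01] twist -0.0
```

View pics/v6.png

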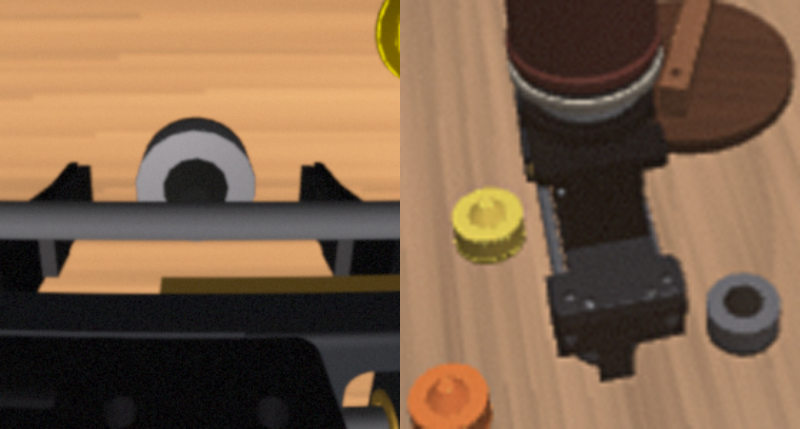

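Run:
```python
from h import *
S=robot.camera_model("side")
for y in(-36,-50):
  for z in(-3,5,15,25,35): print(y,z,np.round(proj(S,[(450,y,z)]),1).tolist())
```

```text
-36 -3 [[244.4, 289.3]]
-36 5 [[244.2, 286.9]]
-36 15 [[244.0, 284.0]]
-36 25 [[243.8, 280.9]]
-36 35 [[243.6, 277.8]]
-50 -3 [[245.6, 294.4]]
-50 5 [[245.4, 292.1]]
-50 15 [[245.2, 289.1]]
-50 25 [[245.0, 286.1]]
-50 35 [[244.8, 283.0]]
```

The side view puts the finger tip at about (245,286), which implies the tip is some 15 mm above the bench. Creep further.

Emit:
{"method": "apply_moves", "body": {"moves": [[[0,0.1,0],0,0],[[0,0.2,0],0,0],[[0,0.3,0],0,0],[[0,0.3,0],0,0]]}}

```text
time_s: 9.6
ee_pos: [449.1, 7.7, -2.1]
eef_rot: [-0.5, -0.5, 0.5, 0.5]
force: [-0.9, -0.3, -0.3]
gripper_width: 86.7
```

Emit:
{"method": "apply_moves", "body": {"moves": [[[0,0.05,0],0,0],[[0,0.1,0],0,0],[[0,0.1,0],0,0]]}}

```text
time_s: 9.85
ee_pos: [449.4, 7.8, -4.7]
eef_rot: [-0.5, -0.5, 0.5, 0.5]
force: [0.3, -0.6, 0.2]
gripper_width: 87.2
```

Emit:
{"method": "apply_moves", "body": {"moves": [[[0,0,0],0,255],[[0,0,0],0,255],[[0,0,0],0,255],[[0,0,0],0,255],[[0,0,0],0,255],[[0,0,0],0,255],[[0,0,0],0,255],[[0,0,0],0,255]]}}

```text
time_s: 10.52
ee_pos: [449.6, 7.8, -4.4]
eef_rot: [-0.5, -0.5, 0.5, 0.5]
force: [-0.1, 0.3, 0.3]
gripper_width: 49.0
```

Emit:
{"method": "apply_moves", "body": {"moves": [[[0,0,0],0,255],[[0,0,0],0,255]]}}

```text
time_s: 10.68
ee_pos: [449.6, 7.8, -4.4]
eef_rot: [0.5, 0.5, -0.5, -0.5]
force: [0.4, -0.3, 0.4]
gripper_width: 48.9
```

Gripped at 49 mm, so the reading has a z bias of about 20 mm. I'll use heights relative to this grasp: z = -4.4 on the bench, so -0.4 on the tray floor. Lifting.

Emit:
{"method": "apply_moves", "body": {"moves": [[[0,-0.6,0],0,255],[[0,-1.6,0],0,255],[[0,-2.8,0],0,255],[[0,-3.3,0],0,255],[[-2,-3.3,-0.2],-1,255],[[-3.3,-3.3,-0.4],-2,255],[[-4.6,-3.3,-0.6],-3,255],[[-5.9,-3.3,-0.8],-4,255]]}}

```text
time_s: 11.35
ee_pos: [467.5, -126.9, 94.8]
eef_rot: [0.395, 0.587, -0.586, -0.395]
force: [-0.2, 0.1, -0.4]
gripper_width: 49.2
```

Run:
```python
from h import *
goto(484,-303.5,95,-.178)
```

```text
t 11.35 ee [ 467.5 -126.9   94.8] jaw 1.955 w 49.2 F [-0.2  0.1 -0.4] q7 2.21 down [ 0.001  0.001 -1.   ]
shift [-5.66 -0.01  1.7 ] twist -9.63
```

Run:
```python
from h import *
goto(484,-303.5,95,1.393)
```

```text
t 11.35 ee [ 467.5 -126.9   94.8] jaw 1.955 w 49.2 F [-0.2  0.1 -0.4] q7 2.21 down [ 0.001  0.001 -1.   ]
shift [-5.66 -0.01  1.7 ] twist 5.37
```

Emit:
{"method": "apply_moves", "body": {"moves": [[[-1,0,0.3],1,255],[[-2.2,0,0.7],2,255],[[-3.4,0,1.1],3.1,255],[[-4.6,0,1.4],4.2,255],[[-5.66,0,1.7],5.37,255],[[-5.66,0,1.7],5.37,255],[[-5.66,0,1.7],5.37,255],[[-5.66,0,1.7],5.37,255]]}}

```text
time_s: 12.02
ee_pos: [482.7, -301.6, 94.0]
eef_rot: [-0.543, -0.452, 0.453, 0.544]
force: [0.1, 0.4, -1.1]
gripper_width: 49.1
```

Run:
```python
from h import *
goto(484,-303.5,0,1.393)
m=robot.camera_model("wrist");im=robot.grab_frame("wrist");cv2.imwrite("pics/w3.png",im)
```

```text
t 12.02 ee [ 482.7 -301.6   94. ] jaw 1.388 w 49.1 F [ 0.1  0.4 -1.1] q7 2.13 down [-0.001  0.001 -1.   ]
shift [-0.05  3.13 -0.06] twist -0.04
```

View pics/w3.png

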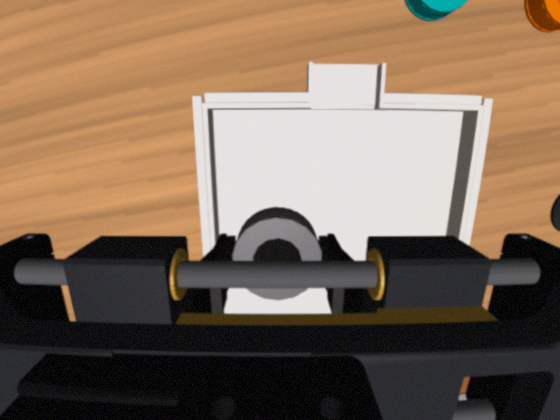

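Run:
```python
from h import *
m=robot.camera_model("wrist")
for px in((195,98),(491,100),(346,63)): print(px,np.round(onz(m,px,25),1))
c,s=np.cos(-.178),np.sin(-.178);
for d in((-130,-120),(-130,120),(-155,0)): print(525+c*d[0]-s*d[1],-255+s*d[0]+c*d[1])
```

```text
(195, 98) [ 379.1 -347.    25. ]
(491, 100) [ 420.9 -111.2   25. ]
(346, 63) [ 374.9 -226.3   25. ]
375.80664456359875 -350.08597527305295
418.30141159392156 -113.87802711076398
372.4490334785217 -227.55546295958317
```

Emit:
{"method": "apply_moves", "body": {"moves": [[[0,0.8,-0.08],0,255],[[0,1.6,-0.08],0,255],[[0,2.3,-0.08],0,255],[[0,2.5,-0.08],0,255],[[0,2.5,-0.08],0,255],[[0,2.5,-0.08],0,255]]}}

```text
time_s: 12.57
ee_pos: [485.8, -302.0, 20.2]
eef_rot: [-0.543, -0.453, 0.452, 0.543]
force: [0.9, -0.2, 0.0]
gripper_width: 49.0
```

Run:
```python
from h import *
goto(485.2,-302.3,0,1.393)
```

```text
t 12.57 ee [ 485.8 -302.    20.2] jaw 1.389 w 49.0 F [ 0.9 -0.2  0. ] q7 2.2 down [ 0.  0. -1.]
shift [-0.01  0.67  0.02] twist -0.04
```

Emit:
{"method": "apply_moves", "body": {"moves": [[[0,0.3,0.02],0,255],[[0,0.5,0.02],0,255],[[0,0.6,0.02],0,255],[[0,0.66,0.02],0,255],[[0,0.66,0.02],0,255],[[0,0.66,0.02],0,255]]}}

```text
time_s: 13.07
ee_pos: [484.9, -302.6, -0.2]
eef_rot: [-0.544, -0.452, 0.452, 0.544]
force: [-0.4, -0.7, 0.1]
gripper_width: 49.1
```

Emit:
{"method": "apply_moves", "body": {"moves": [[[0,0,0],0,60],[[0,0,0],0,60],[[0,0,0],0,60],[[0,0,0],0,60],[[0,-0.5,0],0,60],[[0,-1.5,0],0,60],[[0,-2.8,0],0,60],[[0,-3.5,0],0,60]]}}

```text
time_s: 13.73
ee_pos: [485.4, -303.6, 108.0]
eef_rot: [0.545, 0.452, -0.452, -0.543]
force: [0.9, -1.0, 0.1]
gripper_width: 66.8
```

Run:
```python
from h import *
goto(541.3,-5,95,1.57)
T=robot.camera_model("top");it=robot.grab_frame("top");cv2.imwrite("pics/top1.png",it)
d=it.max(2)<95
print([ (np.round(r["centre"]),round(r["conf"],2),np.round(onz(T,r["centre"],4))) for r in robot.pinpoint("top","low_a")])
```

```text
t 13.73 ee [ 485.4 -303.6  108. ] jaw 1.387 w 66.8 F [ 0.9 -1.   0.1] q7 2.12 down [ 0.002 -0.001 -1.   ]
shift [ 1.013e+01  4.300e-01 -1.000e-02] twist -1.75
[(array([383., 285.]), 0.9, array([ 327., -141.,    4.])), (array([279., 261.]), 0.89, array([386., 121.,   4.])), (array([326., 199.]), 0.69, array([543.,   2.,   4.])), (array([293., 113.]), 0.54, array([765.,  87.,   4.])), (array([339., 280.]), 0.52, array([338., -31.,   4.]))]
```

Emit:
{"method": "apply_moves", "body": {"moves": [[[1.2,0,0],0,60],[[2.5,0,0],-0.3,0],[[3.8,0,0],-0.7,0],[[5.1,0,0],-1,0],[[6.4,0.2,0],-1.3,0],[[7.7,0.3,0],-1.75,0],[[9,0.4,0],-1.75,0],[[10.1,0.4,0],-1.75,0]]}}

```text
time_s: 14.5
ee_pos: [539.4, -1.3, 91.6]
eef_rot: [-0.499, -0.5, 0.501, 0.5]
force: [1.2, -0.1, 0.0]
gripper_width: 86.6
```

Emit:
{"method": "apply_moves", "body": {"moves": [[[0,0,0],0,0],[[0,0,0],0,0],[[0,0,0],0,0]]}}

```text
time_s: 14.75
ee_pos: [539.6, -5.1, 92.3]
eef_rot: [-0.5, -0.5, 0.5, 0.5]
force: [0.7, 0.3, -0.3]
gripper_width: 87.3
```

```bash
cat >> h.py <<'E'
def seefit(cam,parts,p0,pad,crop=None,thr=60,yaw=False,light=False):
    m=robot.camera_model(cam);im=robot.grab_frame(cam);h=cv2.cvtColor(im,cv2.COLOR_BGR2HSV)
    M=((h[...,1]<thr)|(h[...,2]<60)).astype(np.uint8)
    if light: M=(h[...,2]<135).astype(np.uint8)
    M=M*cv2.dilate((sil(m,parts,p0)>.3).astype(np.uint8),np.ones((pad,pad)))
    if cam=="wrist": M[225:]=0
    M=cv2.morphologyEx(M,cv2.MORPH_CLOSE,np.ones((3,3)))
    k,l,st,_=cv2.connectedComponentsWithStats(M);i=1+np.argmax(st[1:,4]);print(cam,st[i],end=" ")
    x,q=fit(m,l==i,parts,p0,yaw);print(np.round(x,1),round(q,3));return im,l==i
E
python3 - <<'E'
from h import *
goto(541,-5.5,-4.4,1.57)
seefit("wrist",LOW,(541,-5,0),15)
im,M=seefit("top",LOW,(485,-302.3,0,4),9,light=True)
im,M=seefit("side",LOW,(485,-302.3,0,4),9,light=True)
E
```

```text
t 14.75 ee [539.6  -5.1  92.3] jaw 1.571 w 87.3 F [ 0.7  0.3 -0.3] q7 1.67 down [-0.001 -0.    -1.   ]
shift [-0.01  3.22 -0.05] twist 0.01
wrist [ 248  183   56   42 1948] [541.3  -5.8] 0.717
top [435 213  23  20 363] [ 484.2 -300.9] 0.949
side [279 387  30  33 819] [ 484.2 -303.7] 0.945
```

Low 1 sits at about (484,-302), as planned. Pick low 2.

Emit:
{"method": "apply_moves", "body": {"moves": [[[0,1.2,-0.05],0,0],[[0,2.2,-0.05],0,0],[[0,2.9,-0.05],0,0],[[0,3.22,-0.05],0,0],[[0,3.22,-0.05],0,0],[[0,3.22,-0.05],0,255],[[0,3.22,-0.05],0,255],[[0,3.22,-0.05],0,255]]}}

```text
time_s: 15.57
ee_pos: [542.6, -4.5, -2.4]
eef_rot: [0.5, 0.501, -0.499, -0.5]
force: [0.3, 0.1, 0.5]
gripper_width: 74.3
```

Emit:
{"method": "apply_moves", "body": {"moves": [[[0,0,0],0,255],[[0,0,0],0,255],[[0,0,0],0,255],[[0,0,0],0,255],[[0,0,0],0,255],[[0,0,0],0,255],[[0,0,0],0,255],[[0,0,0],0,255]]}}

```text
time_s: 16.23
ee_pos: [541.7, -4.4, -3.5]
eef_rot: [0.5, 0.5, -0.5, -0.5]
force: [-0.5, 0.4, 6.3]
gripper_width: 48.8
```

Emit:
{"method": "apply_moves", "body": {"moves": [[[0,-0.6,0],0,255],[[0,-1.6,0],0,255],[[0,-2.8,0],0,255],[[0,-3.3,0],0,255],[[-1,-3.3,0.2],0.5,255],[[-2.3,-3.3,0.6],1,255],[[-3.6,-3.3,1],1.5,255],[[-4.9,-3.3,1.2],1.75,255]]}}

```text
time_s: 16.9
ee_pos: [504.0, -152.7, 95.1]
eef_rot: [-0.544, -0.452, 0.451, 0.545]
force: [1.1, -0.7, -0.8]
gripper_width: 48.9
```

Emit:
{"method": "apply_moves", "body": {"moves": [[[-1,0,0],0,255],[[-1.3,0,0],0,255],[[-1.3,0,0],0,255],[[-1.3,0,0],0,255]]}}

```text
time_s: 17.23
ee_pos: [498.3, -189.6, 94.8]
eef_rot: [-0.544, -0.452, 0.452, 0.544]
force: [-0.2, 0.5, -0.4]
gripper_width: 48.7
```

Run:
```python
from h import *
goto(504.5,-194.3,20,1.393)
```

```text
t 17.23 ee [ 498.3 -189.6   94.8] jaw 1.387 w 48.7 F [-0.2  0.5 -0.4] q7 1.87 down [-0.001  0.001 -1.   ]
shift [-0.12  2.49 -0.23] twist -0.06
```

Emit:
{"method": "apply_moves", "body": {"moves": [[[-0.12,0.8,-0.23],0,255],[[-0.12,1.6,-0.23],0,255],[[-0.12,2.3,-0.23],0,255],[[-0.12,2.5,-0.23],0,255],[[-0.12,2.5,-0.23],0,255],[[-0.12,2.5,-0.23],0,255]]}}

```text
time_s: 17.73
ee_pos: [505.0, -193.8, 20.6]
eef_rot: [-0.543, -0.452, 0.453, 0.544]
force: [-0.1, -0.0, -0.6]
gripper_width: 49.0
```

Run:
```python
from h import *
goto(504.5,-194.3,0.8,1.393)
```

```text
t 17.73 ee [ 505.  -193.8   20.6] jaw 1.389 w 49.0 F [-0.1 -0.  -0.6] q7 1.97 down [-0.  0. -1.]
shift [-0.02  0.66  0.01] twist -0.04
```

Emit:
{"method": "apply_moves", "body": {"moves": [[[-0.02,0.3,0.01],0,255],[[-0.02,0.5,0.01],0,255],[[-0.02,0.6,0.01],0,255],[[-0.02,0.65,0.01],0,255],[[-0.02,0.65,0.01],0,255],[[-0.02,0.65,0.01],0,255]]}}

```text
time_s: 18.23
ee_pos: [504.2, -195.3, 0.7]
eef_rot: [-0.544, -0.452, 0.452, 0.544]
force: [0.2, -0.8, -0.9]
gripper_width: 49.0
```

Emit:
{"method": "apply_moves", "body": {"moves": [[[0,0,0],0,60],[[0,0,0],0,60],[[0,0,0],0,60],[[0,0,0],0,60],[[0,-0.5,0],0,60],[[0,-1.5,0],0,60],[[0,-2.8,0],0,60],[[0,-3.8,0],0,60]]}}

```text
time_s: 18.9
ee_pos: [504.0, -195.8, 116.7]
eef_rot: [0.544, 0.452, -0.452, -0.544]
force: [0.6, 1.0, 0.5]
gripper_width: 66.7
```

Run:
```python
from h import *
goto(664,-4.3,115,1.57)
```

```text
t 18.9 ee [ 504.  -195.8  116.7] jaw 1.387 w 66.7 F [0.6 1.  0.5] q7 1.87 down [-0. -0. -1.]
shift [ 7.25  0.05 -4.07] twist -1.75
```

Emit:
{"method": "apply_moves", "body": {"moves": [[[1,0,-0.6],0,60],[[2.1,0,-1.2],-0.3,0],[[3.2,0,-1.8],-0.7,0],[[4.3,0,-2.4],-1,0],[[5.4,0,-3],-1.3,0],[[6.5,0,-3.6],-1.75,0],[[7.25,0,-4.07],-1.75,0],[[7.25,0,-4.07],-1.75,0]]}}

```text
time_s: 19.57
ee_pos: [666.6, 3.8, 113.6]
eef_rot: [0.497, 0.503, -0.501, -0.498]
force: [-0.9, 0.5, -0.3]
gripper_width: 86.8
```

Emit:
{"method": "apply_moves", "body": {"moves": [[[0,0,0],0,0],[[0,0,0],0,0],[[0,0,0],0,0]]}}

```text
time_s: 19.82
ee_pos: [663.2, -5.2, 114.7]
eef_rot: [-0.5, -0.499, 0.5, 0.501]
force: [-1.2, -0.2, 0.0]
gripper_width: 86.8
```

Run:
```python
from h import *
goto(664,-4.3,11,1.57)
im,_=seefit("wrist",TALL,(664,-4.5,0),15)
seefit("top",LOW,(504.5,-194.3,0,4),9,light=True)
seefit("side",LOW,(504.5,-194.3,0,4),9,light=True)
cv2.imwrite("pics/w4.png",im)
```

```text
t 19.82 ee [663.2  -5.2 114.7] jaw 1.569 w 86.8 F [-1.2 -0.2  0. ] q7 1.77 down [-0. -0. -1.]
shift [ 0.03  3.46 -0.03] twist -0.01
wrist [ 246  173   63   52 2785] [666.4  -4.9] 0.829
top [390 201  26  28 502] [ 503.4 -184.5] 0.705
side [275 331  27  30 645] [ 503.4 -195.7] 0.926
```

View pics/w4.png

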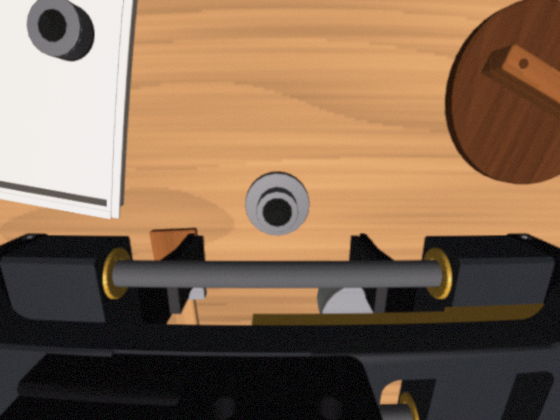

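Tall stand seen at (277,205), upright and between the fingers. Going down to grip the column.

Emit:
{"method": "apply_moves", "body": {"moves": [[[0.02,1.2,-0.04],0,0],[[0.02,2.3,-0.04],0,0],[[0.02,3.1,-0.04],0,0],[[0.02,3.5,-0.04],0,0],[[0.02,3.5,-0.04],0,0],[[0.02,3.5,-0.04],0,255],[[0.02,3.5,-0.04],0,255],[[0.02,3.5,-0.04],0,255]]}}

```text
time_s: 20.63
ee_pos: [666.4, -3.1, 11.7]
eef_rot: [0.501, 0.501, -0.499, -0.499]
force: [0.6, 0.1, -0.5]
gripper_width: 74.2
```

Emit:
{"method": "apply_moves", "body": {"moves": [[[0,0,0],0,255],[[0,0,0],0,255],[[0,0,0],0,255],[[0,0,0],0,255],[[0,0,0],0,255],[[0,0,0],0,255],[[0,0,0],0,255],[[0,0,0],0,255]]}}

```text
time_s: 21.3
ee_pos: [665.1, -3.2, 9.7]
eef_rot: [-0.5, -0.5, 0.5, 0.5]
force: [-1.3, -1.1, 2.0]
gripper_width: 37.2
```

Emit:
{"method": "apply_moves", "body": {"moves": [[[0,-0.6,0],0,255],[[0,-1.6,0],0,255],[[0,-2.8,0],0,255],[[0,-3.3,0],0,255],[[-1,-3.3,0.3],0.5,255],[[-2.2,-3.3,0.7],1,255],[[-3.4,-3.3,1],1.5,255],[[-4.6,-3.3,1.3],1.75,255]]}}

```text
time_s: 21.97
ee_pos: [625.0, -142.1, 108.2]
eef_rot: [-0.544, -0.451, 0.452, 0.545]
force: [0.8, -1.4, -1.9]
gripper_width: 37.3
```

Run:
```python
from h import *
goto(588.5,-265.2,105,1.393)
```

```text
t 21.97 ee [ 625.  -142.1  108.2] jaw 1.385 w 37.3 F [ 0.8 -1.4 -1.9] q7 1.82 down [-0.001  0.001 -1.   ]
shift [-4.26  0.1   0.44] twist -0.08
```

Emit:
{"method": "apply_moves", "body": {"moves": [[[-1.2,0,0.1],0,255],[[-2.4,0,0.25],0,255],[[-3.5,0,0.4],0,255],[[-4.1,0,0.44],0,255],[[-4.1,0,0.44],0,255],[[-4.1,0.8,0.44],0,255],[[-4.1,1.8,0.44],0,255],[[-4.1,1.8,0.44],0,255]]}}

```text
time_s: 22.63
ee_pos: [587.7, -257.0, 49.0]
eef_rot: [-0.541, -0.451, 0.454, 0.546]
force: [-0.3, 2.7, -2.1]
gripper_width: 37.1
```

Emit:
{"method": "apply_moves", "body": {"moves": [[[0,0,0],0,255],[[0,0,0],0,255]]}}

```text
time_s: 22.8
ee_pos: [591.0, -259.5, 55.6]
eef_rot: [0.544, 0.452, -0.452, -0.544]
force: [0.4, -0.6, -1.2]
gripper_width: 37.2
```

Run:
```python
from h import *
goto(588.5,-265.2,14,1.393)
```

```text
t 22.8 ee [ 591.  -259.5   55.6] jaw 1.388 w 37.2 F [ 0.4 -0.6 -1.2] q7 2.05 down [ 0. -0. -1.]
shift [-0.2   1.39  0.05] twist -0.05
```

Emit:
{"method": "apply_moves", "body": {"moves": [[[-0.2,0.4,0.05],0,255],[[-0.2,0.8,0.05],0,255],[[-0.2,1.1,0.05],0,255],[[-0.2,1.3,0.05],0,255],[[-0.2,1.37,0.05],0,255],[[-0.2,1.37,0.05],0,255],[[-0.2,1.37,0.05],0,255]]}}

```text
time_s: 23.38
ee_pos: [587.9, -265.0, 13.3]
eef_rot: [-0.543, -0.452, 0.452, 0.544]
force: [-1.3, 0.1, 1.7]
gripper_width: 37.2
```

Emit:
{"method": "apply_moves", "body": {"moves": [[[0,0,0],0,60],[[0,0,0],0,60],[[0,0,0],0,60],[[0,0,0],0,60],[[0,-0.5,0],0,60],[[0,-1.5,0],0,60],[[0,-2.8,0],0,60],[[0,-4.1,0],0,60]]}}

```text
time_s: 24.05
ee_pos: [587.4, -265.3, 138.5]
eef_rot: [-0.543, -0.452, 0.452, 0.544]
force: [0.7, -0.3, 1.2]
gripper_width: 66.2
```

Run:
```python
from h import *
goto(558,240,150,-.4)
```

```text
t 24.05 ee [ 587.4 -265.3  138.5] jaw 1.387 w 66.2 F [ 0.7 -0.3  1.2] q7 2.02 down [-0.001  0.    -1.   ]
shift [16.38 -0.38  4.04] twist -12.94
```

Emit:
{"method": "apply_moves", "body": {"moves": [[[1.2,-0.4,0.3],1,60],[[2.4,-0.4,0.6],2.1,60],[[3.6,-0.4,0.9],3.2,60],[[4.8,-0.4,1.2],4.3,60],[[6,-0.4,1.5],5.4,60],[[7.2,-0.4,1.8],6.5,60],[[8.4,-0.4,2.1],7.6,60],[[9.6,-0.4,2.4],8.7,60]]}}

```text
time_s: 24.72
ee_pos: [569.5, 32.8, 149.8]
eef_rot: [-0.687, -0.165, 0.164, 0.688]
force: [0.4, -0.0, 0.8]
gripper_width: 66.5
```

Run:
```python
from h import *
goto(558,240,150,-.39)
import scipy
T=robot.camera_model("top")
seefit("top",LOW,(504,-195,0,4),7,light=True)
seefit("top",TALL,(588,-265,0,4),7,light=True)
seefit("side",TALL,(588,-265,0,4),7,light=True)
cv2.imwrite("pics/top2.png",robot.grab_frame("top"))
```

```text
t 24.72 ee [569.5  32.8 149.8] jaw 0.47 w 66.5 F [ 0.4 -0.   0.8] q7 0.6 down [ 0.001  0.001 -1.   ]
shift [2.79 0.   6.33] twist 8.22
top [391 205  25  21 359] [ 502.9 -193.8] 0.903
top [418 170  25  25 504] [ 587.3 -263.1] 0.946
side [ 327  353   36   37 1040] [ 588.5 -265.7] 0.94
```

Stand triangle measured: sides 108.9, 110.5 and 109.7 mm. On to the lid.

Emit:
{"method": "apply_moves", "body": {"moves": [[[0.4,0,0.9],1.1,60],[[0.8,0,1.8],2.2,0],[[1.2,0,2.8],3.3,0],[[1.7,0,3.8],4.4,0],[[2.1,0,4.8],5.5,0],[[2.5,0,5.6],6.6,0],[[2.7,0,6.1],7.7,0],[[2.7,0,6.1],8.2,0]]}}

```text
time_s: 25.58
ee_pos: [557.7, 234.2, 148.8]
eef_rot: [-0.694, 0.135, -0.135, 0.694]
force: [0.4, 0.3, -0.3]
gripper_width: 86.7
```

Emit:
{"method": "apply_moves", "body": {"moves": [[[0,0,0],0,0],[[0,0,0],0,0],[[0,0,0],0,0]]}}

```text
time_s: 25.83
ee_pos: [558.4, 228.9, 149.1]
eef_rot: [-0.694, 0.134, -0.134, 0.694]
force: [-0.1, 0.4, 0.4]
gripper_width: 86.8
```

Run:
```python
from h import *
goto(558,240,100,-.39)
im=robot.grab_frame("wrist");cv2.imwrite("pics/w5.png",im)
```

```text
t 25.83 ee [558.4 228.9 149.1] jaw -0.382 w 86.8 F [-0.1  0.4  0.4] q7 -0.45 down [ 0.  0. -1.]
shift [-0.15  1.64  0.34] twist 0.07
```

View pics/w5.png

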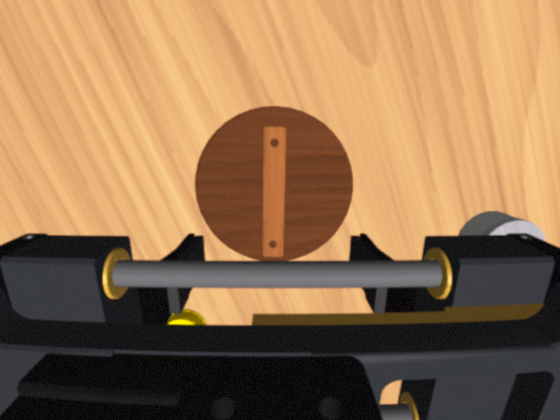

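Handle runs (275,127)–(272,256); the disc is centred at (274,184).

Run:
```python
from h import *
m=robot.camera_model("wrist")
A=onz(m,(275,126.5),48);B=onz(m,(272.5,256.5),48);print(A,B,np.linalg.norm(A-B),(A+B)/2,np.arctan2(*(A-B)[1::-1]),np.arctan2(*(B-A)[1::-1]))
print(onz(m,(274,184),18))
c=((A+B)/2);goto(c[0],c[1],100,np.arctan2(*(B-A)[1::-1])+np.pi/2)
```

```text
[584.48194609 297.25366381  48.        ] [534.27337278 179.55379993  48.        ] 127.96155200326344 [559.37765943 238.40373187  48.        ] 1.167586977880498 -1.9740056757092954
[561.3978489  243.32243666  18.        ]
t 25.88 ee [558.3 229.1 149.1] jaw -0.383 w 87.0 F [-0.2 -0.3 -0. ] q7 -0.45 down [ 0.     0.001 -1.   ]
shift [-0.08  1.64  0.3 ] twist 0.2
```

Emit:
{"method": "apply_moves", "body": {"moves": [[[-0.12,1.2,0.34],0.2,0],[[-0.12,2.4,0.34],0.2,0],[[-0.12,3.5,0.34],0.2,0],[[-0.12,3.9,0.34],0.2,0],[[-0.12,4.2,0.34],0.2,0],[[-0.12,4.27,0.34],0.2,0],[[-0.12,4.27,0.34],0.2,0],[[-0.12,4.27,0.34],0.2,120]]}}

```text
time_s: 26.55
ee_pos: [559.5, 241.8, 22.3]
eef_rot: [-0.692, 0.141, -0.142, 0.693]
force: [-0.0, 0.8, 0.5]
gripper_width: 84.6
```

Run:
```python
from h import *
goto(558.8,239.8,21,-.403)
```

```text
t 26.55 ee [559.5 241.8  22.3] jaw -0.403 w 84.6 F [-0.   0.8  0.5] q7 -0.4 down [ 0.002  0.001 -1.   ]
shift [ 0.01  0.04 -0.07] twist -0.0
```

Emit:
{"method": "apply_moves", "body": {"moves": [[[0,0,-0.05],0,255],[[0,0,-0.05],0,255],[[0,0,-0.05],0,255],[[0,0,-0.05],0,255],[[0,0,-0.05],0,255],[[0,0,-0.05],0,255],[[0,0,-0.05],0,255],[[0,0,-0.05],0,255]], "grip_force": 30}}

```text
time_s: 27.22
ee_pos: [557.6, 240.3, 20.5]
eef_rot: [-0.693, 0.142, -0.141, 0.693]
force: [-0.5, -0.4, 0.1]
gripper_width: 34.9
```

Emit:
{"method": "apply_moves", "body": {"moves": [[[0,0,0],0,255],[[0,0,0],0,255],[[0,0,0],0,255],[[0,0,0],0,255]]}}

```text
time_s: 27.55
ee_pos: [557.8, 240.3, 20.5]
eef_rot: [-0.693, 0.142, -0.142, 0.693]
force: [1.1, -0.1, -2.2]
gripper_width: 21.6
```

Run:
```python
from h import *
goto(558.8,239.8,21,-.403)
```

```text
t 27.55 ee [557.8 240.3  20.5] jaw -0.403 w 21.6 F [ 1.1 -0.1 -2.2] q7 -0.39 down [ 0.  0. -1.]
shift [ 0.04 -0.02 -0.  ] twist -0.0
```

Emit:
{"method": "apply_moves", "body": {"moves": [[[0,-0.5,0],0,255],[[0,-1.3,0],0,255],[[0,-2.1,0],0,255],[[0,-2.9,0],0,255],[[0,-3.5,0],0,255],[[0,-3.7,0],0,255],[[0,-3.7,0],0,255],[[0,-3.7,0],0,255]]}}

```text
time_s: 28.22
ee_pos: [557.1, 240.5, 131.0]
eef_rot: [-0.693, 0.142, -0.141, 0.693]
force: [-0.7, 0.1, -3.6]
gripper_width: 22.0
```

Run:
```python
from h import *
goto(525.5,-254,130,-1.749)
```

```text
t 28.22 ee [557.1 240.5 131. ] jaw -0.403 w 22.0 F [-0.7  0.1 -3.6] q7 -0.47 down [-0.001  0.    -1.   ]
shift [  5.49   0.03 -15.58] twist 12.85
```

Emit:
{"method": "apply_moves", "body": {"moves": [[[0.15,0,-0.4],0.4,255],[[0.4,0,-1.2],1,255],[[0.7,0,-2.1],1.7,255],[[1.05,0,-3],2.4,255],[[1.4,0,-4],3.2,255],[[1.75,0,-5],4,255],[[2.1,0,-6],4.8,255],[[2.45,0,-7],5.6,255]]}}

```text
time_s: 28.88
ee_pos: [541.3, 16.1, 130.2]
eef_rot: [0.622, -0.338, 0.337, -0.621]
force: [0.7, -1.2, -3.8]
gripper_width: 21.7
```

Run:
```python
from h import *
goto(525.5,-254,130,-1.749)
```

```text
t 28.88 ee [541.3  16.1 130.2] jaw -0.996 w 21.7 F [ 0.7 -1.2 -3.8] q7 -0.69 down [-0.002 -0.    -1.   ]
shift [ 7.27  0.01 -5.34] twist 7.19
```

Emit:
{"method": "apply_moves", "body": {"moves": [[[0.8,0,-0.6],0.8,255],[[1.6,0,-1.2],1.6,255],[[2.4,0,-1.8],2.4,255],[[3.2,0,-2.4],3.2,255],[[4,0,-3],4,255],[[4.8,0,-3.6],4.8,255],[[5.5,0,-4.1],5.6,255],[[6,0,-4.5],6.2,255]]}}

```text
time_s: 29.55
ee_pos: [526.9, -209.3, 130.4]
eef_rot: [-0.481, 0.519, -0.518, 0.48]
force: [-0.6, 0.3, -3.5]
gripper_width: 22.1
```

Emit:
{"method": "apply_moves", "body": {"moves": [[[0,0,0],0,255],[[0,0,0],0,255]]}}

```text
time_s: 29.72
ee_pos: [527.0, -208.1, 130.4]
eef_rot: [-0.482, 0.518, -0.517, 0.481]
force: [-0.1, -0.1, -4.1]
gripper_width: 21.7
```

Run:
```python
from h import *
goto(525.5,-254,130,-1.749)
```

```text
t 29.72 ee [ 527.  -208.1  130.4] jaw -1.644 w 21.7 F [-0.1 -0.1 -4.1] q7 -0.86 down [-0.002 -0.    -1.   ]
shift [1.53 0.01 0.06] twist 1.01
```

Emit:
{"method": "apply_moves", "body": {"moves": [[[0.5,0,0.1],0.5,255],[[1,0,0.2],1,255],[[1.48,0,0.25],1,255],[[1.48,0,0.25],1,255],[[1.48,0,0.25],1,255],[[1.48,0,0.25],1,255]]}}

```text
time_s: 30.22
ee_pos: [533.3, -249.7, 130.8]
eef_rot: [-0.455, 0.542, -0.54, 0.455]
force: [-0.2, 0.4, -3.4]
gripper_width: 21.6
```

Run:
```python
from h import *
goto(520.6,-253.1,60,-1.749)
a=robot.grab_frame("wrist");b=robot.grab_frame("side")
m=robot.camera_model("wrist");X=[];s=robot.sense()["ee_pos"]
for q in cyl(85,109,109,c=(s[0],s[1])): X.append(q)
for p in proj(m,X): cv2.circle(a,tuple(int(v) for v in np.clip(p,-50,900)),1,(0,255,0),-1)
cv2.imwrite("pics/v9.png",np.hstack([a[:,:],b])[:, :1120:1][::1,::1] if 0 else cv2.resize(np.hstack([a,b]),(800,300)))
```

```text
t 30.22 ee [ 533.3 -249.7  130.8] jaw -1.742 w 21.6 F [-0.2  0.4 -3.4] q7 -0.88 down [-0.001  0.001 -1.   ]
shift [ 0.19  2.36 -0.39] twist 0.06
```

View pics/v9.png

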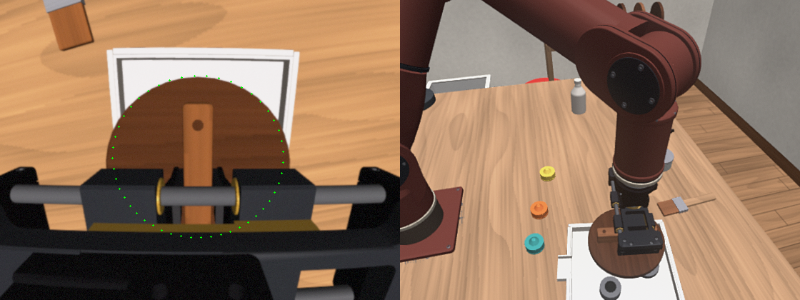

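Run:
```python
from h import *
m=robot.camera_model("wrist");s=robot.sense()["ee_pos"]
u=np.array([np.cos(-.171),np.sin(-.171)])   # handle dir at jaw -1.742
v=np.array([-u[1],u[0]])
im=robot.grab_frame("wrist");g=cv2.GaussianBlur(im,(3,3),0)
for a in range(25,156,10):
    d=np.cos(np.radians(a-90))*u+np.sin(np.radians(a-90))*v
    pts=np.array([[*(s[:2]+d*r),128.3] for r in np.arange(70,100,.5)]);px=proj(m,pts)
    val=[float(g[int(p[1]+.5),int(p[0]+.5),0]) if 0<=p[1]<230 and 0<=p[0]<560 else np.nan for p in px]
    i=np.argmax(np.abs(np.diff(val))) if not np.isnan(val).any() else -1
    print(a,70+.5*i if i>=0 else None,end="; ")
```

```text
25 82.5; 35 88.5; 45 82.0; 55 83.0; 65 83.0; 75 82.5; 85 82.5; 95 82.5; 105 82.0; 115 83.0; 125 83.5; 135 83.5; 145 83.5; 155 84.0;
```

Emit:
{"method": "apply_moves", "body": {"moves": [[[0.18,0.3,-0.36],0.06,255],[[0.18,0.7,-0.36],0.06,255],[[0.18,1.1,-0.36],0.06,255],[[0.18,1.5,-0.36],0.06,255],[[0.18,1.76,-0.36],0.06,255],[[0.18,1.76,-0.36],0.06,255],[[0.18,1.76,-0.36],0.06,255]]}}

```text
time_s: 30.95
ee_pos: [521.7, -254.4, 78.1]
eef_rot: [-0.454, 0.543, -0.542, 0.453]
force: [0.4, 0.8, -3.1]
gripper_width: 21.7
```

Run:
```python
from h import *
goto(521.6,-253.3,61.5,-1.749)
```

```text
t 30.95 ee [ 521.7 -254.4   78.1] jaw -1.75 w 21.7 F [ 0.4  0.8 -3.1] q7 -0.84 down [-0.001  0.    -1.   ]
shift [-0.04  0.55 -0.01] twist -0.01
```

Emit:
{"method": "apply_moves", "body": {"moves": [[[-0.03,0.1,0],0,255],[[-0.03,0.2,0],0,255],[[-0.03,0.27,0],0,255],[[-0.03,0.33,0],0,255],[[-0.03,0.37,0],0,255],[[-0.03,0.37,0],0,255]], "grip_force": 8}}

```text
time_s: 31.45
ee_pos: [521.8, -253.6, 67.4]
eef_rot: [-0.453, 0.543, -0.543, 0.453]
force: [-0.4, 0.3, -2.9]
gripper_width: 22.0
```

Emit:
{"method": "apply_moves", "body": {"moves": [[[0,0.05,0],0,255],[[0,0.1,0],0,255],[[0,0.14,0],0,255],[[0,0.14,0],0,255],[[0,0.14,0],0,255]]}}

```text
time_s: 31.87
ee_pos: [521.9, -253.6, 63.2]
eef_rot: [-0.453, 0.543, -0.543, 0.453]
force: [-0.6, -0.7, -2.3]
gripper_width: 21.8
```

Run:
```python
from h import *
goto(521.6,-253.3,61.5,-1.749)
```

```text
t 31.87 ee [ 521.9 -253.6   63.2] jaw -1.75 w 21.8 F [-0.6 -0.7 -2.3] q7 -0.83 down [-0.  0. -1.]
shift [-0.01  0.06 -0.01] twist -0.01
```

Emit:
{"method": "apply_moves", "body": {"moves": [[[0,0.03,0],0,255],[[0,0.06,0],0,255],[[0,0.06,0],0,255],[[0,0.06,0],0,255]]}}

```text
time_s: 32.2
ee_pos: [521.9, -253.6, 61.6]
eef_rot: [-0.453, 0.543, -0.543, 0.453]
force: [-1.6, 0.4, -0.2]
gripper_width: 21.9
```

Emit:
{"method": "apply_moves", "body": {"moves": [[[0,0.03,0],0,255],[[0,0.05,0],0,255],[[0,0.05,0],0,255]]}}

```text
time_s: 32.45
ee_pos: [522.3, -253.7, 60.8]
eef_rot: [-0.453, 0.543, -0.543, 0.454]
force: [-4.1, 2.6, 9.5]
gripper_width: 22.3
```

Run:
```python
from h import *
goto(521.6,-253.3,61.5,-1.749)
a=robot.grab_frame("side");cv2.imwrite("pics/v10.png",np.hstack([cv2.resize(a[270:420,200:400],(480,360),interpolation=cv2.INTER_CUBIC),cv2.resize(robot.grab_frame("wrist")[50:420],(320,360))]))
```

```text
t 32.45 ee [ 522.3 -253.7   60.8] jaw -1.75 w 22.3 F [-4.1  2.6  9.5] q7 -0.83 down [ 0.001  0.001 -1.   ]
shift [-0.01 -0.02 -0.03] twist -0.01
```

View pics/v10.png

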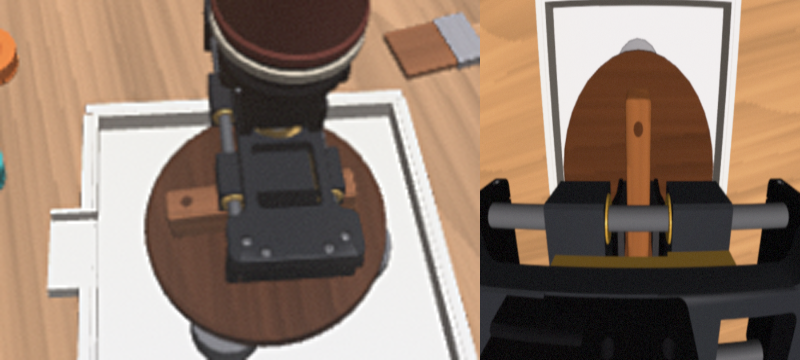

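The lid is down on the stands: contact at 60.8, where 61.5 was predicted, and sloping. Ease up and release.

Emit:
{"method": "apply_moves", "body": {"moves": [[[0,-0.03,0.02],0,255],[[0,-0.03,0.02],0,255],[[0,-0.03,0.02],0,90],[[0,-0.03,0.02],0,90],[[0,-0.03,0.02],0,90],[[0,-0.03,0.02],0,90],[[0,-0.03,0.02],0,90],[[0,-0.03,0.02],0,90]]}}

```text
time_s: 33.22
ee_pos: [522.6, -253.7, 60.9]
eef_rot: [-0.453, 0.543, -0.543, 0.453]
force: [0.4, -0.6, 0.1]
gripper_width: 52.4
```

Emit:
{"method": "apply_moves", "body": {"moves": [[[0,0,0],0,90],[[0,0,0],0,90],[[0,-0.5,0],0,90],[[0,-1.4,0],0,90],[[0,-2.5,0],0,90],[[0,-3.7,0],0,90],[[0,-5,0],0,90],[[0,-6,0],0,90]]}}

```text
time_s: 33.88
ee_pos: [522.3, -254.9, 244.8]
eef_rot: [0.453, -0.542, 0.544, -0.453]
force: [1.0, -0.2, 0.3]
gripper_width: 56.1
```

Emit:
{"method": "apply_moves", "body": {"moves": [[[-1,0,0],0,90],[[-2.2,0,0],0,90],[[-3.5,0,0],0,90],[[-4.8,0,0],0,90],[[-6.1,0,0],0,90],[[-7.4,0,0],0,90],[[-8.7,0,0],0,90],[[-9,0,0],0,90]]}}

```text
time_s: 34.55
ee_pos: [571.6, 19.8, 241.4]
eef_rot: [-0.455, 0.541, -0.54, 0.456]
force: [-0.0, 1.2, -0.6]
gripper_width: 56.2
```

Run:
```python
from h import *
goto(525,0,250)
C=np.array([525.5,-254]);t=np.radians(8.36)
Ry=np.array([[np.cos(t),0,-np.sin(t)],[0,1,0],[np.sin(t),0,np.cos(t)]])  # normal leans to -x
ims=[]
for c in("top","side"):
    m=robot.camera_model(c);im=robot.grab_frame(c);h=cv2.cvtColor(im,cv2.COLOR_BGR2HSV)
    P=[p@Ry.T for p in LID];p0=(*C,-.178,40.7)
    roi=cv2.dilate((sil(m,P,p0)>.3).astype(np.uint8),np.ones((15,15)))
    M=((im[...,2].astype(int)-im[...,0]>12)).astype(np.uint8)*roi
    M=cv2.morphologyEx(M,cv2.MORPH_CLOSE,np.ones((5,5)));k,l,st,_=cv2.connectedComponentsWithStats(M);M=l==1+np.argmax(st[1:,4])
    print(c,*fit(m,M,P,p0))
    s0=sil(m,P,p0);ct,_=cv2.findContours((s0>.5).astype(np.uint8),0,2)
    x,y,w,hh=cv2.boundingRect(roi);y0=max(0,min(y-30,420-150));x0=max(0,min(x-50,560-200))
    ims.append(cv2.resize(im[y0:y0+150,x0:x0+200],(400,300),interpolation=cv2.INTER_CUBIC))
cv2.imwrite("pics/v11.png",np.hstack(ims))
```

```text
t 34.55 ee [571.6  19.8 241.4] jaw -1.741 w 56.2 F [-0.   1.2 -0.6] q7 -1.52 down [-0.     0.002 -1.   ]
shift [ 0.91 -0.29 -1.42] twist 0
top [ 526.80786133 -249.5904541 ] 0.8134843308482586
side [ 527.18363953 -250.63602448] 0.9595164720197416
```

View pics/v11.png

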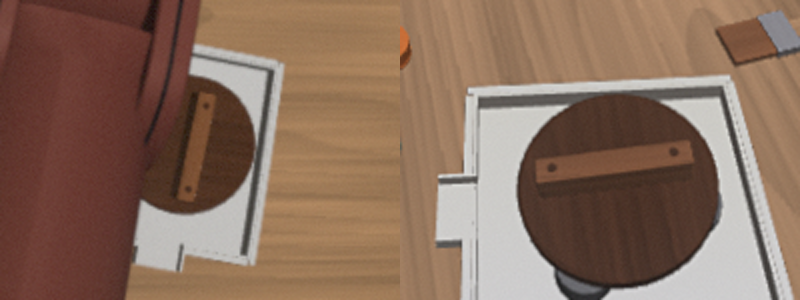

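Emit:
{"method": "apply_moves", "body": {"moves": [[[-1.2,0,0],0,90],[[-2.4,0,0],0,90],[[-3.7,0,0],0,90],[[-5,0,0],0,90],[[-6.3,0,0],0,90],[[-7,0,0],0,90],[[-7,0,0],0,90],[[-7,0,0],0,90]]}}

```text
time_s: 35.32
ee_pos: [608.3, 218.0, 241.5]
eef_rot: [0.454, -0.542, 0.543, -0.453]
force: [-0.3, -0.5, -0.0]
gripper_width: 56.5
```

Run:
```python
from h import *
print(robot.sense()["ee_pos"])
C=np.array([526,-253]);t=np.radians(8.36)
Ry=np.array([[np.cos(t),0,-np.sin(t)],[0,1,0],[np.sin(t),0,np.cos(t)]])
ims=[]
for c in("top","side"):
    m=robot.camera_model(c);im=robot.grab_frame(c)
    P=[p@Ry.T for p in LID];p0=(*C,-.178,40.7)
    roi=cv2.dilate((sil(m,P,p0)>.3).astype(np.uint8),np.ones((11,11)))
    M=((im[...,2].astype(int)-im[...,0]>12)).astype(np.uint8)*roi
    M=cv2.morphologyEx(M,cv2.MORPH_CLOSE,np.ones((5,5)));k,l,st,_=cv2.connectedComponentsWithStats(M);M=l==1+np.argmax(st[1:,4])
    print(c,*fit(m,M,P,p0))
    ct,_=cv2.findContours((sil(m,P,p0)>.5).astype(np.uint8),0,2)
    d=im.copy();cv2.drawContours(d,ct,-1,(0,255,0),1)
    cv2.drawContours(d,cv2.findContours((sil(m,LOW,(484.2,-302.3,0,4))>.5).astype(np.uint8),0,2)[0],-1,(255,0,255),1)
    x,y,w,hh=cv2.boundingRect(roi);y0=max(0,min(y-30,420-150));x0=max(0,min(x-50,560-200))
    ims.append(cv2.resize(d[y0:y0+150,x0:x0+200],(400,300),interpolation=cv2.INTER_CUBIC))
cv2.imwrite("pics/v12.png",np.hstack(ims))
```

```text
[608.33815952 217.958194   241.48778589]
top [ 525.3524704  -254.32008362] 0.9680211358413973
side [ 527.05228615 -250.83143234] 0.957621336173993
```

View pics/v12.png

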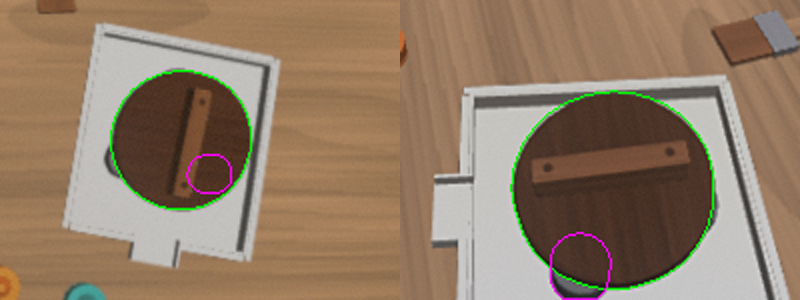

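The final views show the lid in the green contour, which matches an 8.4° slope towards the lip. The stand edges peek out where expected, at (108,160) and (580,285). Lid centre minus tray centre is about (+1,+2.5) mm per camera. Handing in.

```bash
python3 -c "
from rig import robot
print(robot.sense()['time_s'],robot.finish_job())"
```

```text
the job is handed in; nothing more can be done
35.4167 None
```

The job is handed in at 35 s of the 120 s allowed. All three stands are upright on the tray floor and the lid is on them, handle up, sloping towards the lip. The handle runs front to back along the slope.

**Stands:** the triangle sides, fitted from the top and side cameras just before the lid went on, are about 109, 110.5 and 110 mm. The triangle is centred to within about 1–2 mm, with the tall stand at the back. After the lid was on, only their visible edges could be checked, and these were where expected.

**Lid:** both cameras match an outline sloped 8.4° (fit 0.96–0.97). The lid centre is about 1 mm and 2.5 mm off the tray centre in world x and y. The wrist force showed contact on the stands at the predicted height to within 1 mm, and I released the lid only after that.

**What disagreed or failed:**
- **Missed grasps:** the first two tries on a low stand closed too high, because the fingertips sat roughly 15–20 mm above where the reported pose put them. The stand was not moved. I worked from heights relative to a good grasp after that.
- **Camera spread:** the top, side and wrist cameras differed by 2–4 mm on the tray's position, so I used the mean.

I kept the arm clear of the bottle, tin, brush and coloured look-alikes, and none was handled. I did not re-measure them at the end.

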